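Step a cover disc under a sprung marking punch on a cross-slide

ROBOT

A 6-joint arm with a two-finger parallel gripper is mounted at the origin on the work surface. World frame = base frame: x ahead of the robot, y to its left, z up, the work surface at z = 0. Lengths are in mm, angles in rad, forces in N, time in s.
With the tool pointing down it reaches from about 250 to 800 mm from the base axis. Payload 3.9 kg.
Tool frame: the origin (TCP) lies midway between the tips of the shut fingers; the grasp point (between the pads) lies 19 mm behind it (env.grip_point_offset is the distance from the TCP to the grasp point, in mm); y points along the fingers, z is the direction in which the jaws open and shut, and the axes are right-handed (so a half turn about y gives the same grasp; the last joint's range is limited). The gripper opens to 85 mm and grips with 20 to 120 N. Pads are 22 mm wide; open, the fingers measure 114 mm over their backs; the gripper's body (76 mm by 85 mm) begins 54 mm behind the grasp point. The pads swing forward as they close: fully open they stand 13 mm farther back than shut.
Start: joints at [1.246, 0.26, -0.138, 1.173, 0, 1.571], TCP at [167.533, 497.542, 231.304] pointing down, gripper open.
Joint ranges: [-2.78, 2.78], [-0.83, 1.72], [-1.28, 1.37], [-1.9, 2.12], [-1.57, 1.48], [-3.14, 3.14]. Speed limits (rad/s): [2.57, 2.57, 3.14, 3.14, 3.14, 3.14].

INTERFACE

Orientations are given as a unit quaternion [w, x, y, z].
In Python, from workcell import env gives the robot as it stands. The module is installed in compiled form; this text tells all that it offers.
- The arm moves only by the shell command python3 -m inch 'ROWS' [OPENING] [FORCE]. ROWS is text: rows parted by semicolons, each of 4 numbers parted by spaces: the shift along the tool's x, y, z in cm, then the turn about the tool's y in rad. In form: dx dy dz roll; .... A call has exactly 10 rows; each row shifts and turns the commanded pose from where the row before left it, along the tool's axes as they then stand; what a row does not reach is not made up. A row lasts 1/12 s, in which the tool goes at most 41.7 mm and 7.16 degrees, less where a joint would pass 70% of its speed; a pose out of reach is approached as far as the arm can. A call is refused whole if a number of a shift passes 4.17 or a number of a turn 0.125, either way. A call with a gripper value outside its range is refused whole. OPENING is the closure, from 0 (fully open) to 1 (shut), set as the call begins (- or left out, the last holds). The fingers move at their own pace and stop on an object; FORCE is the grip in N (left out, the last holds). Time passes only in rows, so rows that do not move let the fingers close, or fill a call up. It gives the time, the measured TCP pose, the force and the opening at its end, in the units of the state.
- env.get_obs(): the state, without advancing time (a new reading comes with each control period).
- env.snapshot(name): name is "side" or "top" or "wrist"; returns a dict with "frame" (480x640x3 uint8, blue, green, red), "camera_matrix" (3x3 intrinsics, pixels), "distortion" ([k1, k2, p1, p2, k3] as OpenCV has them; the pictures are not rectified), "position" and "rotation" of the camera in the world. Camera axes: x right, y down, z forward; pixel columns grow to the right and rows downward; lengths in mm; the calibration is good to about 2 mm. A picture is of the moment at which its call begins. There is no depth.
- env.job_done(): hands the job in, once; it reports no verdict.
The state is a dict: "time": time; "joints": joint angles; "qd": joint speeds; "tau": joint torques, N m; "eef_pos": TCP position; "orientation": TCP orientation; "ft_force": force on the tool from outside, world axes, zero at the start; "ft_torque": the same for the moment, N m; "opening": finger opening in mm.
Only numpy, scipy, OpenCV 4.12 (cv2) and the standard library are available. Lean on these libraries where they do the work, as an engineer would, in place of code of your own. Each camera call takes 0.05 s, during which the arm holds its last target. There are 200 camera calls.

TASK

The steel cover disc on the cross-slide must be centre-marked at its red dot and then at its blue dot. Slide the carrier by its red push frame until the red dot is centred under the punch and at rest, press the punch cap fully down and let it spring back, then do the same at the blue dot; finally slide the carrier out, away from the punch column, fully home against its end stop and leave it there. Never press the punch with anything but the red or the blue dot under it, and leave the wrench, oil can and socket where they are.

Things in the scene. Friction and masses are not known exactly. Their poses are not given: they have to be found in the camera images.
- fixture: Green fixed base of the marking fixture, 220 (x) x 420 (y) mm; origin on the table vertically below the punch. Its x is the direction of the cross slide, its y that of the carrier slide, z up; it may stand turned by up to 15 degrees. A 60 x 50 mm column stands at its y = +175 mm, up to 131 mm high, and a 28 mm wide arm (109 to 131 mm above the table) runs from it to the punch guide, a 28 mm wide cylinder from 101 to 135 mm above the table.
- cross (a joint): Position of the cross slide along the fixture's x (m), -0.045 to 0.045; it carries the carrier and everything on it. 4 N of friction: it stays where it is left. At cross = 0 and carrier = 0 the centre of the disc lies under the punch.
- carrier (a joint): Position of the carrier along the fixture's y (m), -0.085 to 0.045; 4 N of friction, stays where it is left. Fully out, away from the column, is -0.085 (the end stop).
- frame_mid (a point): Middle of the red square push frame on the carrier, half-way up its walls, 63 mm above the table and 170 mm from the disc centre towards the fixture's -y. The frame is an open-topped square well with sides along the fixture's x and y: 76 x 76 mm inside, 96 x 96 outside, walls 10 mm thick and 30 mm high, floor 48 mm and rim 78 mm above the table. Closed fingers lowered into it can push any wall (or pinch a wall).
- dot_red (a point): Centre of the red paint dot, 14 mm across, on top of the steel disc (124 mm diameter, top 54 mm above the table), 38 mm from the disc centre. The disc is clamped on the carrier at any angle and moves with it.
- dot_blue (a point): Centre of the blue paint dot, 14 mm across, on the same disc, 32 mm from its centre, 126 degrees anticlockwise (from above) of the red dot.
- dot_yellow (a point): Centre of the yellow paint dot, 14 mm across, on the same disc, 38 mm from its centre, 235 degrees anticlockwise of the red dot; not to be marked.
- punch_tip (a point): Point of the steel punch, on its upright axis, 62 mm above the table when up (8 mm above the disc). Sideways it is fixed to the fixture.
- punch_cap (a point): Centre of the top of the punch's black cap, 32 mm across, 162 mm above the table when up. Pressed straight down it travels 8 mm to a stop.
- punch (a joint): Travel of the punch (m): 0 up, 0.008 fully down. A spring returns it: about 3 N at the start, 8.5 N fully down. Pressed 2 mm or less it marks nothing.
- wrench: Loose steel spanner, 170 mm long, lying on the table on the fixture's +x side; origin under its middle. Leave alone.
- oilcan: Loose red oil can, 64 mm wide, 138 mm tall with its spout, standing beyond the column; origin under its centre. Leave alone.
- socket: Loose steel socket, 28 mm wide, 36 mm tall, standing beyond the frame's end; origin under its centre. Leave alone.

How it is judged:
By the outcome, as a careful person would: the job done as asked, in the order asked, and still so for the second after the job is handed in, with the robot touching nothing.
It also fails if it takes over 72 s, if anything falls off the work surface, if the arm or the gripper's body presses on something with over 40 N, if the wrist force passes 120 N, or if a joint passes its speed limit or range.

## Working session

There is one attempt and no reset: what is moved stays moved. The work goes in short steps, Python scripts to look and compute and a shell command to move; the robot and the scene stay as the last step left them, time stands still between calls to the robot, and variables do not carry over. Pictures are saved under pics/ and viewed, about 8 in all and at most 12, crops included, and the job is handed in when it is done.

```bash
mkdir -p pics; cat > h.py <<'E'
import numpy as np, cv2
from workcell import env
def snap(n,save=None):
    s=env.snapshot(n)
    if save: cv2.imwrite('pics/'+save,s['frame'])
    return s
def ray(s,uv):
    p=cv2.undistortPoints(np.array([[uv]],float),np.array(s['camera_matrix']),np.array(s['distortion']))[0,0]
    return np.array(s['position'],float),np.array(s['rotation'])@np.array([p[0],p[1],1.])
def onz(s,uv,z):
    o,d=ray(s,uv); return o+d*(z-o[2])/d[2]
def proj(s,P):
    R=np.array(s['rotation']);t=-R.T@np.array(s['position'],float)
    return cv2.projectPoints(np.array([P],float),cv2.Rodrigues(R.T)[0],t,np.array(s['camera_matrix']),np.array(s['distortion']))[0][0,0]
E
python3 - <<'E'
from h import *
for n in('top','side'):
    s=snap(n,n+'0.png');print(n,s['position'],np.round(s['rotation'],3).tolist())
o=env.get_obs();print({k:np.round(v,3).tolist() for k,v in o.items()})
E
```

```text
top [ 555.27027623  125.8064682  1463.64606568] [-0.022, 0.709, -0.704, 0.026]
side [ 496.72899667 -877.55568052  764.80323572] [-0.472, 0.879, -0.071, 0.026]
{'time': 0.1, 'joints': [1.246, 0.261, -0.139, 1.173, -0.0, 1.571], 'qd': [0.0, -0.001, 0.001, 0.003, -0.002, -0.001], 'tau': [0.0, -40.651, 25.453, 0.01, 0.0, 0.0], 'eef_pos': [167.349, 496.985, 230.56], 'orientation': [-0.697, 0.698, -0.114, 0.114], 'ft_force': [-0.759, 0.838, -0.677], 'ft_torque': [0.046, 0.03, 0.033], 'opening': 85.601}
```

View pics/top0.png

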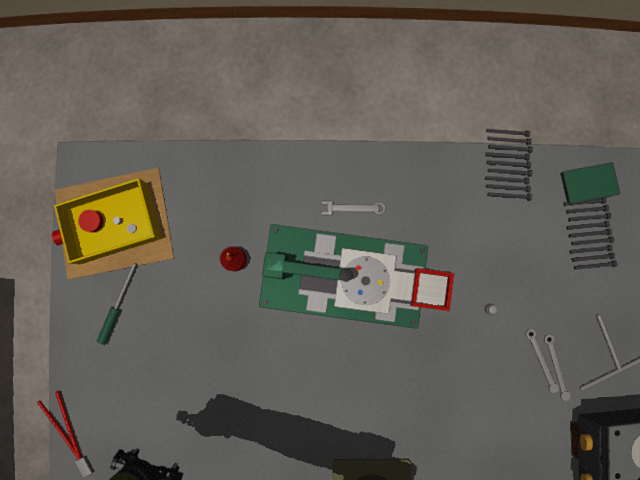

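View pics/side0.png

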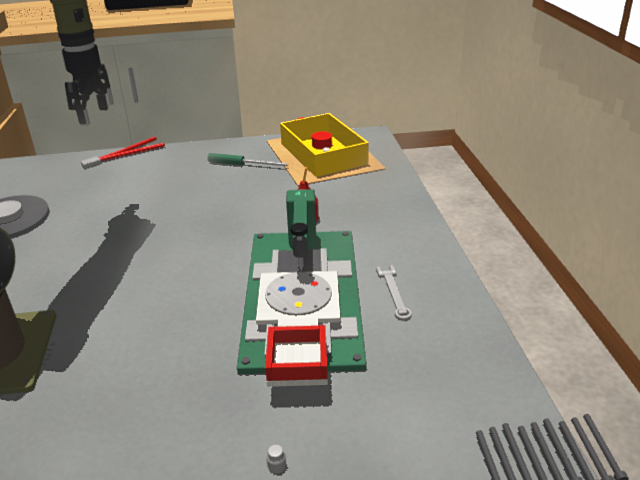

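```bash
cat >> h.py <<'E'
from scipy.spatial.transform import Rotation as Ro
_snap=snap
def snap(n,save=None):
    s=_snap(n,save); q=np.array(s['rotation'],float)
    if q.size==4: s['rotation']=Ro.from_quat([q[1],q[2],q[3],q[0]]).as_matrix()
    return s
def hsv(s): return cv2.cvtColor(s['frame'],cv2.COLOR_BGR2HSV)
def blobs(m,lo=4):
    n,l,st,c=cv2.connectedComponentsWithStats(m.astype(np.uint8))
    return [(st[i,4],np.round(c[i],1).tolist(),st[i,:4].tolist(),l==i) for i in range(1,n) if st[i,4]>=lo]
def masks(s):
    h=hsv(s).astype(int);H,S,V=h[...,0],h[...,1],h[...,2]
    g=(S>110)&(V>70)
    return dict(red=g&((H<8)|(H>172)),blue=g&(H>100)&(H<130),yellow=g&(H>20)&(H<35),black=(V<60)&(S<90),green=g&(H>60)&(H<95))
E
python3 - <<'E'
from h import *
B={'top':(255,215,470,340),'side':(225,170,375,400)}
for n in B:
    s=snap(n);x0,y0,x1,y1=B[n]
    for k,m in masks(s).items():
        w=np.zeros_like(m);w[y0:y1,x0:x1]=m[y0:y1,x0:x1]
        z={'red':54,'blue':54,'yellow':54,'black':162,'green':10}[k]
        for b in blobs(w,6):
            print(n,k,b[0],b[1],b[2],onz(s,b[1],z).round(1)[:2])
            if k=='red' and b[0]>200:
                c=cv2.findContours(b[3].astype(np.uint8),0,2)[0][0]
                r=np.array([onz(s,p[0],78)[:2] for p in c],np.float32)
                print('  frame rect',cv2.minAreaRect(r))
    c=s['frame'][y0:y1,x0:x1];f=3.4 if n=='top' else 2.6
    cv2.imwrite(f'pics/c_{n}.png',cv2.resize(c,None,fx=f,fy=f,interpolation=cv2.INTER_CUBIC))
E
```

```text
top red 22 [357.7, 267.2] [355, 265, 6, 5] [604.8  41.9]
top red 589 [432.8, 289.3] [411, 269, 43, 42] [ 549.4 -150.3]
  frame rect ((549.6806030273438, -144.64089965820312), (98.76387023925781, 96.4000473022461), 82.67386627197266)
top blue 16 [359.5, 292.0] [358, 290, 4, 5] [541.9  37.2]
top yellow 21 [380.0, 282.0] [378, 280, 5, 5] [567.5 -15. ]
top black 74 [320.5, 264.4] [303, 261, 37, 8] [607.1 135.8]
top black 115 [348.2, 273.4] [340, 268, 17, 13] [586.3  70.6]
top green 5272 [321.1, 272.1] [259, 225, 169, 103] [592.9 135.2]
side red 67 [303.3, 185.1] [298, 181, 12, 8] [632.1 426.5]
side red 55 [316.3, 208.5] [315, 196, 4, 26] [647.4 311.3]
side red 26 [314.0, 283.1] [311, 281, 7, 5] [604.2  39.3]
side red 2289 [295.7, 353.1] [265, 325, 62, 56] [ 548.6 -141.4]
  frame rect ((547.8839111328125, -161.91407775878906), (122.8014907836914, 95.8697280883789), 82.47918701171875)
side blue 23 [281.7, 288.3] [279, 287, 7, 4] [542.4  34.1]
side yellow 132 [323.4, 171.9] [309, 170, 35, 7] [690.2 485.6]
side yellow 31 [298.2, 304.1] [295, 302, 8, 5] [567.5 -17.2]
side black 10 [314.0, 206.5] [314, 202, 1, 10] [621.2 138.9]
side black 7 [315.0, 221.0] [315, 218, 1, 7] [615.7  86.2]
side black 635 [301.4, 244.9] [290, 223, 23, 49] [581.2  12.1]
side black 18 [328.7, 354.8] [327, 353, 4, 5] [ 585.4 -264.4]
side black 20 [356.4, 369.8] [347, 368, 19, 3] [ 617.6 -299. ]
side black 18 [255.5, 373.0] [247, 373, 18, 1] [ 483.  -282.1]
side green 414 [300.2, 201.7] [287, 190, 27, 33] [622.5 424.4]
side green 1562 [258.9, 288.5] [238, 233, 54, 136] [500.4  97.8]
side green 15 [353.6, 272.3] [353, 268, 3, 9] [695.8 117.6]
side green 959 [348.3, 331.1] [329, 278, 36, 89] [652.4 -55.8]
side green 7 [349.6, 294.9] [348, 294, 4, 3] [674.   46.5]
```

View pics/c_top.png

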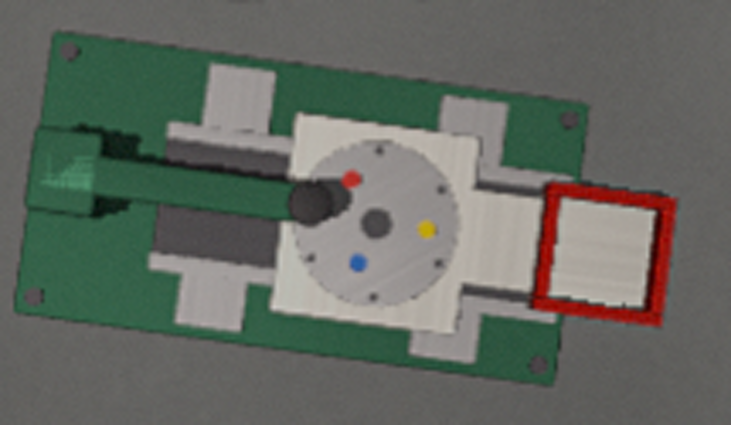

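View pics/c_side.png

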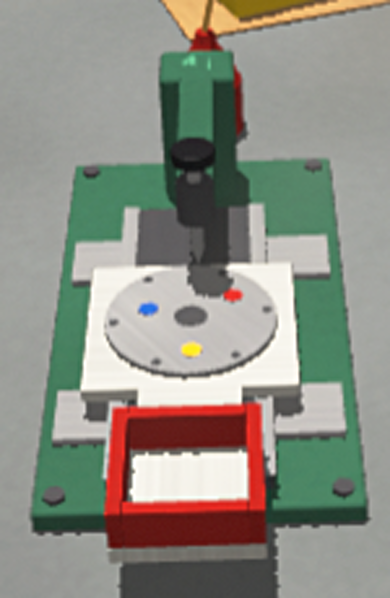

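```bash
python3 - <<'E'
from h import *
B={'top':(255,215,470,340),'side':(225,170,375,400)}
for n,(cx,cy,w) in {'top':(346.5,275,14),'side':(300,235,16)}.items():
    s=snap(n);g=cv2.cvtColor(s['frame'],cv2.COLOR_BGR2GRAY)
    print(n);print(g[int(cy-w):int(cy+w),int(cx-w):int(cx+w)]) if 0 else None
    for b in (18,25,32,40,50):
        m=np.zeros(g.shape,bool);m[int(cy-w):int(cy+w),int(cx-w):int(cx+w)]=g[int(cy-w):int(cy+w),int(cx-w):int(cx+w)]<b
        for q in blobs(m,15): print(b,q[:3],onz(s,q[1],162).round(1)[:2])
    # base corners via fitted lines of the outline (top)
    if n=='top':
        m=masks(s)['green'];w2=np.zeros_like(m);w2[215:340,255:470]=m[215:340,255:470]
        c=np.vstack(cv2.findContours(w2.astype(np.uint8),0,2)[0])
        for z in (0,12,20):
            r=np.array([onz(s,p[0],z)[:2] for p in c],np.float32);print('base',z,cv2.minAreaRect(r))
E
```

```text
top
50 (np.int32(16), [335.4, 266.8], [332, 266, 8, 3]) [601.6 100.8]
50 (np.int32(39), [349.6, 272.5], [344, 268, 9, 11]) [588.5  67.4]
base 0 ((583.8355712890625, 77.33741760253906), (423.84356689453125, 218.6869354248047), 82.59097290039062)
base 12 ((583.601318359375, 77.73477172851562), (420.3685607910156, 216.89393615722656), 82.59097290039062)
base 20 ((583.4452514648438, 77.99971008300781), (418.052001953125, 215.69869995117188), 82.59097290039062)
side
25 (np.int32(47), [298.4, 232.4], [291, 230, 16, 6]) [580.8  53. ]
32 (np.int32(66), [299.2, 232.3], [291, 228, 17, 8]) [582.2  53.1]
40 (np.int32(150), [298.6, 229.4], [290, 223, 18, 13]) [582.3  63. ]
50 (np.int32(439), [298.3, 235.5], [288, 219, 22, 32]) [579.4  42.9]
```

```bash
cat >> h.py <<'E'
def tool():
    o=env.get_obs();q=o['orientation'];return np.array(o['eef_pos'],float),Ro.from_quat([q[1],q[2],q[3],q[0]]).as_matrix(),o
def to(target,vy=None):
    """print shift in tool axes (cm) to target; and roll to align tool z with the world direction vy"""
    p,R,o=tool();d=R.T@(np.array(target,float)-p)/10
    r=None
    if vy is not None:
        v=R.T@np.append(np.array(vy,float),0);a=np.arctan2(v[0],v[2]);r=(a+np.pi/2)%np.pi-np.pi/2
    print('p',p.round(1),'F',np.round(o['ft_force'],1),'open',round(o['opening'],1),'t',round(o['time'],2),'shift cm',d.round(2),'roll',None if r is None else round(r,3),'j6',round(o['joints'][5],2));return d
E
python3 - <<'E'
from h import *
p,R,o=tool();print(R.round(3))
fy=np.array([.129,.992]);fx=np.array([.992,-.129])
t=np.array([549.7,-144.6])-fy*43
to([*t,231],fy)
s=snap('wrist');print(np.array(s['position'])-p,(R.T@(np.array(s['position'])-p)).round(1),(R.T@s['rotation']).round(3),np.array(s['camera_matrix']).round(0).tolist())
# rigid fit of dots
a=np.radians([0,126,235]);r=[38,32,38]
L=np.c_[r*np.cos(a),r*np.sin(a)]
for D in ([[604.8,41.9],[541.9,37.2],[567.5,-15]],[[604.2,39.3],[542.4,34.1],[567.5,-17.2]]):
    D=np.array(D);A=L-L.mean(0);Bm=D-D.mean(0)
    th=np.arctan2((A[:,0]*Bm[:,1]-A[:,1]*Bm[:,0]).sum(),(A*Bm).sum());Rm=np.array([[np.cos(th),-np.sin(th)],[np.sin(th),np.cos(th)]])
    c=D.mean(0)-Rm@L.mean(0);print('disc',c,np.degrees(th),(L@Rm.T+c-D).round(1).tolist())
for n,uv in(('top',(346.5,275)),('side',(299.2,228.1))): print(n,onz(snap(n),uv,162))
E
```

```text
[[ 0.948 -0.     0.319]
 [-0.319 -0.001  0.948]
 [ 0.    -1.    -0.001]]
p [167.5 497.3 231. ] F [-0.9 -0.2  0.1] open 85.4 t 0.3 shift cm [ 5.755e+01  4.000e-02 -5.286e+01] roll -0.195 j6 1.57
[-78.45059068  27.49900981 142.22039943] [ -83.1 -142.2    0.9] [[-0.001  0.946  0.324]
 [-0.    -0.324  0.946]
 [ 1.     0.     0.   ]] [[346.0, 0.0, 319.0], [0.0, 346.0, 240.0], [0.0, 0.0, 1.0]]
disc [571.31085187  23.31500613] 29.057110959873192 [[-0.3, -0.1], [0.4, -0.4], [-0.1, 0.5]]
disc [571.2687758   20.68125311] 29.314240246754938 [[0.2, -0.0], [-0.2, -0.1], [0.0, 0.1]]
top [582.55149509  74.61422874 162.        ]
side [583.9052724   67.13207327 162.        ]
```

```bash
python3 -m inch '0 0 0 -0.0975;0 0 0 -0.0975;1.94 0 -2.03 0;1.94 0 -2.03 0;1.94 0 -2.03 0;1.94 0 -2.03 0;1.94 0 -2.03 0;1.94 0 -2.03 0;1.94 0 -2.03 0;1.94 0 -2.03 0' && python3 -m inch '1.94 0 -2.03 0;1.94 0 -2.03 0;1.94 0 -2.03 0;1.94 0 -2.03 0;1.94 0 -2.03 0;1.94 0 -2.03 0;1.94 0 -2.03 0;1.94 0 -2.03 0;1.94 0 -2.03 0;1.94 0 -2.03 0'; python3 -c "
from h import *
to([467,90,115],[.129,.992])"
```

```text
time: 1.28
eef_pos: [301.0, 315.3, 231.5]
orientation: [0.706, -0.706, 0.046, -0.046]
ft_force: [0.8, 0.4, -0.4]
opening: 85.2
time: 2.12
eef_pos: [467.2, 88.8, 231.5]
orientation: [0.706, -0.706, 0.046, -0.046]
ft_force: [-0.1, 0.6, 0.1]
opening: 85.2
p [467.2  88.8 231.5] F [-0.1  0.6  0.1] open 85.2 t 2.12 shift cm [-0.04 11.65  0.12] roll -0.001 j6 0.32
```

Moves are accurate. Lower for an oblique look at the tip.

```bash
python3 -m inch '0 1.5 0 0;0 1.5 0 0;0 1.5 0 0;0 1.5 0 0;0 1.5 0 0;0 1.5 0 0;0 1.5 0 0;0 1 0 0;0 0 0 0;0 0 0 0' 0.3; python3 - <<'E'
from h import *
s=snap('wrist','w1.png')
for n,P in dict(tip=[583,75,62],cap=[583,75,162],red=[604.5,40.6,54],disc=[571.3,22,54]).items(): print(n,proj(s,P).round(1))
E
```

```text
time: 2.95
eef_pos: [466.1, 89.9, 116.1]
orientation: [-0.705, 0.706, -0.046, 0.045]
ft_force: [0.3, 0.2, -0.3]
opening: 59.9
tip [318.3 413.2]
cap [317.8 579.9]
red [278.1 430.4]
disc [246.1 399.6]
```

View pics/w1.png

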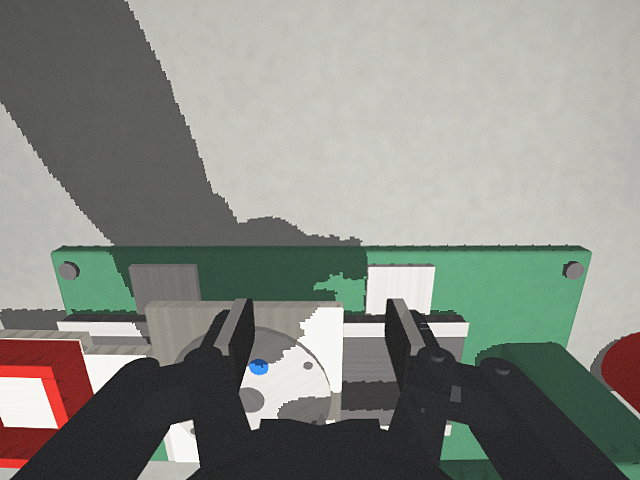

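```bash
python3 -m inch '0.3 -1.1 -1.3 0;0.3 -1.1 -1.3 0;0.3 -1.1 -1.3 0;0.3 -1.1 -1.3 0;0.3 -1 -1.3 0;0.3 -1 -1.3 0;0.28 0 -1.2 0;0 0 0 0;0 0 0 0;0 0 0 0' 0.6; python3 - <<'E'
from h import *
s=snap('wrist','w2.png')
for n,P in dict(tip=[583,75,62],cap=[583,75,162],red=[604.5,40.6,54],disc=[571.3,22,54]).items(): print(n,proj(s,P).round(1))
np.save('w2.npy',[s['position'],*s['rotation']])
E
```

```text
time: 3.83
eef_pos: [475.5, -1.5, 180.6]
orientation: [0.706, -0.705, 0.046, -0.046]
ft_force: [-0.0, 0.2, 0.7]
opening: 34.2
tip [419.2 336.3]
cap [462.7 430.5]
red [380.7 355. ]
disc [357.6 326.9]
```

View pics/w2.png

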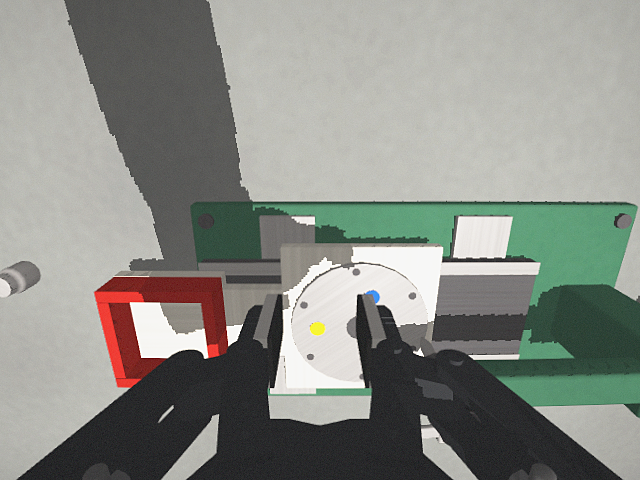

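```bash
python3 -m inch '-0.3 0 -1.2 0;-0.3 0 -1.2 0;-0.3 0 -1.2 0;-0.3 0 -1.2 0;-0.3 0 -1.2 0;0 0 -1 0;0 0 0 0;0 0 0 0;0 0 0 0;0 0 0 0'; python3 - <<'E'
from h import *
s=snap('wrist','w3.png')
for n,P in dict(tip=[583,75,62],tipc=[583,75,101],cap=[583,75,162],red=[604.5,40.6,54]).items(): print(n,proj(s,P).round(1))
u=proj(s,[583,75,62]).astype(int);print(u)
x0,y0=u[0]-100,u[1]-60
cv2.imwrite('pics/w3c.png',cv2.resize(s['frame'][y0:y0+130,x0:x0+200],None,fx=4,fy=4,interpolation=cv2.INTER_CUBIC));print(x0,y0)
E
```

```text
time: 4.72
eef_pos: [451.7, -69.1, 180.3]
orientation: [0.706, -0.706, 0.046, -0.046]
ft_force: [0.0, 0.5, 0.0]
opening: 34.1
tip [494.3 350.1]
tipc [517.1 380.1]
cap [566.7 446. ]
red [453.2 367.9]
[494 350]
394 290
```

View pics/w3c.png

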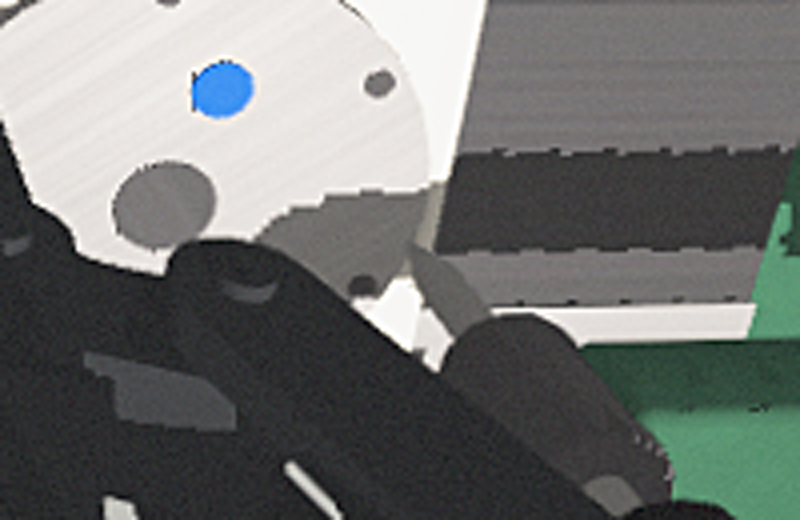

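```bash
python3 - <<'E'
from h import *
s=snap('wrist')
print('tip',onz(s,(497,351.5),62),'blue',onz(s,(449.75,312.5),54),'hub',onz(s,(435,341),54))
m=masks(s)
for k in('blue','yellow','red'):
    for b in blobs(m[k],60):
        if k!='red' : print(k,b[:3],onz(s,b[1],54).round(1))
        else:
            c=cv2.findContours(b[3].astype(np.uint8),0,2)[0][0]
            print(k,b[:3],cv2.minAreaRect(np.array([onz(s,p[0],78)[:2] for p in c],np.float32)))
fy=np.array([.129,.992]);t=np.array([549.7,-144.6])-fy*43
to([*t,140],fy)
E
```

```text
tip [584.85975656  77.62020668  62.        ] blue [543.28289553  37.37839456  54.        ] hub [571.62404685  23.79885908  54.        ]
blue (np.int32(164), [449.0, 312.1], [442, 306, 15, 14]) [542.8  36.7  54. ]
red (np.int32(4744), [247.9, 332.0], [182, 292, 121, 110]) ((541.8554077148438, -143.00729370117188), (96.5019302368164, 108.73905181884766), 82.14759826660156)
p [451.7 -69.  180.3] F [ 0.5 -0.1 -0.3] open 34.2 t 4.82 shift cm [ 10.69   4.03 -10.54] roll 0.0 j6 -0.02
```

```bash
python3 -m inch '1.8 0 -1.75 0;1.8 0 -1.75 0;1.8 0 -1.75 0;1.8 0 -1.75 0;1.8 0 -1.75 0;1.7 0 -1.75 0;0 1.3 0 0;0 1.3 0 0;0 1.4 0 0;0 0 0 0' && python3 -m inch '0 1 0 0;0 1 0 0;0 1 0 0;0 1 0 0;0 1 0 0;0 1 0 0;0 1 0 0;0 1 0 0;0 0 0 0;0 0 0 0'; python3 - <<'E'
from h import *
to([544.1,-187.3,60],[.129,.992]); snap('side','s2.png')
s=snap('side');cv2.imwrite('pics/s2c.png',cv2.resize(s['frame'][150:450,180:430],None,fx=2,fy=2))
E
```

```text
time: 5.65
eef_pos: [542.4, -186.4, 137.4]
orientation: [0.706, -0.705, 0.048, -0.044]
ft_force: [0.1, -0.1, -0.3]
opening: 34.2
time: 6.48
eef_pos: [543.4, -187.2, 59.4]
orientation: [0.706, -0.705, 0.046, -0.045]
ft_force: [0.8, 0.4, 0.3]
opening: 33.9
p [ 543.4 -187.2   59.4] F [0.8 0.4 0.3] open 33.9 t 6.48 shift cm [ 0.07 -0.06 -0.01] roll -0.001 j6 -0.2
```

View pics/s2c.png

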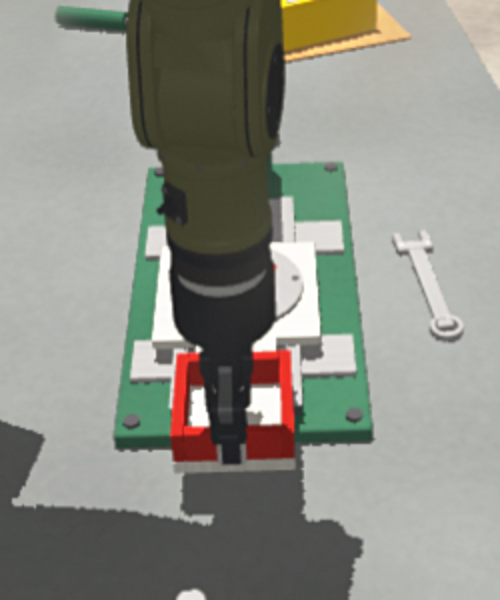

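The fingers straddle the outer wall (around crop px (228,430)). Closing on it.

```bash
python3 -m inch '0 0 0 0;0 0 0 0;0 0 0 0;0 0 0 0;0 0 0 0;0 0 0 0;0 0 0 0;0 0 0 0;0 0 0 0;0 0 0 0' 1 60; python3 -c "
from h import *
to([543.4,-187.2,60],[.129,.992])"
```

```text
time: 7.42
eef_pos: [544.6, -187.9, 61.1]
orientation: [-0.705, 0.706, -0.045, 0.046]
ft_force: [-1.3, -1.9, 5.7]
opening: 8.4
p [ 544.6 -187.9   61.1] F [-1.3 -1.9  5.7] open 8.4 t 7.42 shift cm [-0.13  0.11  0.05] roll -0.001 j6 -0.2
```

```bash
python3 -m inch '-0.2 0 0.4 0;-0.35 0 0.5 0;-0.4 0 0.5 0;-0.4 0 0.5 0;-0.4 0 0.5 0;-0.4 0 0.5 0;-0.3 0 0.37 0;0 0 0 0;0 0 0 0;0 0 0 0'; python3 - <<'E'
from h import *
to([543.4-20.1,-187.2+35.6,60],[.129,.992])
for n in('top','side'):
    s=snap(n,n+'2.png');m=masks(s)
    x0,y0,x1,y1={'top':(325,240,400,310),'side':(245,250,350,330)}[n]
    for k in('red','blue','yellow'):
        w=np.zeros_like(m[k]);w[y0:y1,x0:x1]=m[k][y0:y1,x0:x1]
        for b in blobs(w,5): print(n,k,b[:3],onz(s,b[1],54).round(1))
E
```

```text
time: 8.25
eef_pos: [525.8, -152.2, 61.1]
orientation: [-0.705, 0.706, -0.045, 0.047]
ft_force: [3.8, -2.9, 5.6]
opening: 8.3
p [ 525.8 -152.2   61.1] F [ 3.8 -2.9  5.6] open 8.3 t 8.25 shift cm [-0.26  0.11  0.03] roll -0.0 j6 -0.15
top red (np.int32(27), [398.5, 303.2], [397, 294, 3, 16]) [513.8 -62.3  54. ]
top blue (np.int32(14), [345.5, 299.3], [344, 298, 4, 4]) [523.2  72.6  54. ]
top yellow (np.int32(21), [365.8, 289.1], [364, 287, 5, 5]) [549.3  21.2  54. ]
side red (np.int32(17), [302.7, 272.6], [301, 271, 5, 4]) [587.2  76.   54. ]
side red (np.int32(188), [260.4, 321.9], [254, 313, 14, 17]) [496.6 -54.1  54. ]
side red (np.int32(347), [301.2, 320.5], [291, 312, 21, 18]) [567.4 -62.6  54. ]
```

```bash
python3 -m inch '-0.1 0 0 0;-0.08 0 -0.02 0;0 0 0 0;0 0 0 0;0 0 0 0;0 0 0 0;0 0 0 0;0 0 0 0;0 0 0 0;0 0 0 0' && python3 -m inch '0 0 0 0;0 0 0 0;0 0 0 0;0 0 0 0;0 0 0 0;0 0 0 0;0 0 0 0;0 0 0 0;0 0 0 0;0 0 0 0' 0.6; cat > meas.py <<'E'
from h import *
to([0,0,60],[.129,.992])
a=np.radians([0,126,235]);L=dict(zip(('red','blue','yellow'),np.array([38,32,38])[:,None]*np.c_[np.cos(a),np.sin(a)]))
th=np.radians(29.15);Rm=np.array([[np.cos(th),-np.sin(th)],[np.sin(th),np.cos(th)]])
for n in('top','side'):
    s=snap(n);m=masks(s)
    for k in L:
        for b in blobs(m[k],8):
            P=onz(s,b[1],54)[:2]
            if b[0]<45 and 490<P[0]<660 and -80<P[1]<125:
                c=P-Rm@L[k]; print(n,k,b[:3],P.round(1),'disc',c.round(1),'-> red',(c+Rm@L['red']).round(1),'blue',(c+Rm@L['blue']).round(1))
print('punch 584.6 77.6 (side view reads y 2.6 low)')
E
python3 meas.py
```

```text
time: 9.18
eef_pos: [523.7, -152.0, 61.1]
orientation: [0.706, -0.706, 0.045, -0.047]
ft_force: [3.8, -1.2, 6.6]
opening: 8.3
time: 10.02
eef_pos: [522.2, -151.7, 60.3]
orientation: [0.706, -0.706, 0.046, -0.046]
ft_force: [-0.5, 0.7, -0.3]
opening: 34.5
p [ 522.2 -151.7   60.3] F [-0.5  0.7 -0.3] open 34.5 t 10.02 shift cm [-5.374e+01  3.000e-02  8.290e+00] roll -0.0 j6 -0.15
top blue (np.int32(16), [345.5, 300.0], [344, 298, 4, 5]) [521.4  72.6] disc [550.4  59.2] -> red [583.6  77.7] blue [521.4  72.6]
top yellow (np.int32(21), [365.6, 290.1], [363, 288, 6, 5]) [546.7  21.7] disc [550.6  59.5] -> red [583.8  78. ] blue [521.6  72.9]
side red (np.int32(20), [301.3, 272.6], [299, 271, 6, 4]) [584.6  76.5] disc [551.4  58. ] -> red [584.6  76.5] blue [522.3  71.4]
punch 584.6 77.6 (side view reads y 2.6 low)
```

```bash
python3 -m inch '0 -1 0 0;0 -1.5 0 0;0 -1.5 0 0;0 -1.5 0 0;0 -1.5 0 0;0 -1.5 0 0;0 -1.5 0 0;0 -1.5 0 0;0 -1.5 0 0;0 0 0 0' && python3 -m inch '0.32 0 2.35 0;0.32 0 2.35 0;0.32 0 2.35 0;0.32 0 2.35 0;0.32 0 2.35 0;0.32 0 2.35 0;0.32 0 2.35 0;0.32 0 2.35 0;0.32 0 2.35 0;0.32 0 2.35 0' 1; python3 -m inch '0 0 0 0;0 0 0 0;0 0 0 0;0 0 0 0;0 0 0 0;0 0 0 0;0 0 0 0;0 0 0 0;0 0 0 0;0 0 0 0';python3 -c "
from h import *
to([584.6,77.6,165],[.129,.992])"; python3 meas.py
```

```text
time: 10.95
eef_pos: [524.2, -152.3, 194.1]
orientation: [-0.705, 0.706, -0.044, 0.048]
ft_force: [0.5, -0.5, 0.5]
opening: 33.8
time: 11.78
eef_pos: [584.1, 78.3, 189.8]
orientation: [-0.706, 0.706, -0.046, 0.046]
ft_force: [0.8, 0.1, 0.6]
opening: 0.0
time: 12.62
eef_pos: [584.3, 77.0, 190.4]
orientation: [0.706, -0.706, 0.046, -0.046]
ft_force: [-0.6, -0.3, 0.7]
opening: 0.0
p [584.3  77.  190.4] F [-0.6 -0.3  0.7] open 0.0 t 12.62 shift cm [0.02 2.54 0.06] roll -0.001 j6 0.26
p [584.3  77.  190.4] F [-0.6 -0.3  0.7] open 0.0 t 12.62 shift cm [-56.94  13.03 -15.21] roll -0.001 j6 0.26
top red (np.int32(30), [401.5, 295.7], [400, 288, 4, 15]) [532.9 -69.9] disc [499.7 -88.4] -> red [532.9 -69.9] blue [470.7 -75. ]
top red (np.int32(13), [399.8, 307.8], [399, 305, 3, 7]) [502.2 -65.6] disc [469.  -84.1] -> red [502.2 -65.6] blue [439.9 -70.6]
side red (np.int32(22), [301.0, 272.6], [298, 271, 7, 4]) [584.   76.6] disc [550.8  58.1] -> red [584.   76.6] blue [521.8  71.5]
side blue (np.int32(22), [269.0, 277.6], [266, 276, 7, 4]) [521.6  71.5] disc [550.6  58. ] -> red [583.8  76.5] blue [521.6  71.5]
side yellow (np.int32(25), [284.9, 292.6], [282, 291, 7, 4]) [547.1  20.2] disc [550.9  58. ] -> red [584.1  76.5] blue [521.9  71.5]
punch 584.6 77.6 (side view reads y 2.6 low)
```

```bash
python3 -m inch '0 0.8 0 0;0 0.8 0 0;0 0.8 0 0;0 0.3 0 0;0 0.3 0 0;0 0.3 0 0;0 0.2 0 0;0 0.2 0 0;0 0.1 0 0;0 0 0 0'; python3 -c "
from h import *
to([584.6,77.6,154],[.129,.992])"
```

```text
time: 13.55
eef_pos: [583.4, 77.1, 154.0]
orientation: [0.706, -0.706, 0.046, -0.046]
ft_force: [-6.0, -0.6, 10.8]
opening: -0.1
p [583.4  77.1 154. ] F [-6.  -0.6 10.8] open -0.1 t 13.55 shift cm [0.11 0.   0.07] roll -0.0 j6 0.26
```

```bash
python3 -m inch '0 0.1 0 0;0 0.1 0 0;0 0 0 0;0 0 0 0;0 0 0 0;0 0 0 0;0 0 0 0;0 0 0 0;0 0 0 0;0 0 0 0'; python3 -m inch '0 -0.5 0 0;0 -0.8 0 0;0 -0.8 0 0;0 -0.8 0 0;0 -0.8 0 0;0 -0.3 0 0;0 0 0 0;0 0 0 0;0 0 0 0;0 0 0 0'; python3 meas.py; python3 -c "
from h import *
to([522.2,-151.7,190],[.129,.992])"
```

```text
time: 14.38
eef_pos: [583.5, 77.1, 153.9]
orientation: [0.706, -0.705, 0.045, -0.046]
ft_force: [-8.9, -1.4, 21.0]
opening: -0.0
time: 15.22
eef_pos: [584.0, 77.1, 189.7]
orientation: [-0.706, 0.706, -0.046, 0.045]
ft_force: [-0.2, -0.3, -0.5]
opening: 0.1
p [584.   77.1 189.7] F [-0.2 -0.3 -0.5] open 0.1 t 15.22 shift cm [-56.89  13.03 -15.2 ] roll -0.001 j6 0.26
top red (np.int32(11), [402.8, 284.5], [402, 282, 3, 6]) [561.4 -73.2] disc [528.2 -91.8] -> red [561.4 -73.2] blue [499.1 -78.3]
top red (np.int32(27), [400.5, 303.3], [399, 297, 4, 14]) [513.6 -67.4] disc [480.4 -85.9] -> red [513.6 -67.4] blue [451.3 -72.4]
side red (np.int32(22), [301.0, 272.6], [298, 271, 7, 4]) [584.   76.6] disc [550.8  58.1] -> red [584.   76.6] blue [521.8  71.5]
side blue (np.int32(22), [269.0, 277.6], [266, 276, 7, 4]) [521.6  71.5] disc [550.6  58. ] -> red [583.8  76.5] blue [521.6  71.5]
side yellow (np.int32(25), [284.9, 292.6], [282, 291, 7, 4]) [547.1  20.2] disc [550.9  58. ] -> red [584.1  76.5] blue [521.9  71.5]
punch 584.6 77.6 (side view reads y 2.6 low)
p [584.1  77.1 189.8] F [-0.1  0.  -0.1] open -0.2 t 15.32 shift cm [-3.170e+00 -1.000e-02 -2.349e+01] roll -0.0 j6 0.26
```

```bash
python3 -m inch '-0.31 0 -2.35 0;-0.31 0 -2.35 0;-0.31 0 -2.35 0;-0.31 0 -2.35 0;-0.31 0 -2.35 0;-0.31 0 -2.35 0;-0.31 0 -2.35 0;-0.31 0 -2.35 0;-0.31 0 -2.35 0;-0.31 0 -2.35 0' 0.6 && python3 -m inch '0 1.4 0 0;0 1.4 0 0;0 1.4 0 0;0 1.4 0 0;0 1.4 0 0;0 1.4 0 0;0 1.4 0 0;0 1.4 0 0;0 1.3 0 0;0 0.5 0 0' && python3 -m inch '0 0 0 0;0 0 0 0;0 0 0 0;0 0 0 0;0 0 0 0;0 0 0 0;0 0 0 0;0 0 0 0;0 0 0 0;0 0 0 0' 1 60; python3 meas.py
```

```text
time: 16.15
eef_pos: [522.6, -152.9, 190.1]
orientation: [0.706, -0.706, 0.046, -0.046]
ft_force: [0.4, -0.0, -0.1]
opening: 33.8
time: 16.98
eef_pos: [521.8, -151.5, 58.4]
orientation: [0.706, -0.705, 0.047, -0.045]
ft_force: [-1.3, 0.8, 0.4]
opening: 34.1
time: 17.82
eef_pos: [523.2, -151.9, 60.6]
orientation: [-0.706, 0.706, -0.046, 0.046]
ft_force: [-1.3, 0.2, 1.4]
opening: 8.5
p [ 523.2 -151.9   60.6] F [-1.3  0.2  1.4] open 8.5 t 17.82 shift cm [-5.385e+01  5.000e-02  8.290e+00] roll -0.0 j6 -0.15
top blue (np.int32(16), [345.5, 300.0], [344, 298, 4, 5]) [521.4  72.6] disc [550.4  59.2] -> red [583.6  77.7] blue [521.4  72.6]
top yellow (np.int32(20), [365.4, 290.1], [363, 288, 5, 5]) [546.7  22.2] disc [550.6  60. ] -> red [583.8  78.5] blue [521.6  73.4]
side red (np.int32(17), [301.7, 272.6], [300, 271, 5, 4]) [585.3  76.4] disc [552.1  57.8] -> red [585.3  76.4] blue [523.1  71.3]
punch 584.6 77.6 (side view reads y 2.6 low)
```

```bash
python3 -m inch '0.3 0 0.1 0;0.5 0 0.1 0;0.5 0 0.1 0;0.5 0 0.1 0;0.5 0 0.1 0;0.5 0 0.1 0;0.5 0 0.1 0;0.5 0 0.1 0;0.5 0 0.1 0;0.5 0 0.1 0' && python3 -m inch '0.5 0 0.1 0;0.5 0 0.1 0;0.3 0 0.05 0;0.1 0 0 0;0 0 0 0;0 0 0 0;0 0 0 0;0 0 0 0;0 0 0 0;0 0 0 0'; python3 meas.py
```

```text
time: 18.75
eef_pos: [571.1, -149.4, 60.6]
orientation: [-0.705, 0.707, -0.047, 0.045]
ft_force: [-4.6, -2.4, 4.6]
opening: 8.5
time: 19.58
eef_pos: [586.3, -147.7, 60.6]
orientation: [-0.705, 0.706, -0.046, 0.046]
ft_force: [-2.9, -3.0, 4.3]
opening: 8.0
p [ 586.3 -147.7   60.6] F [-2.9 -3.   4.3] open 8.0 t 19.58 shift cm [-6.005e+01  3.000e-02  7.050e+00] roll -0.001 j6 -0.12
top red (np.int32(18), [341.9, 250.7], [340, 249, 5, 5]) [646.6  82.3] disc [613.4  63.8] -> red [646.6  82.3] blue [584.4  77.3]
top yellow (np.int32(21), [364.0, 265.0], [362, 263, 5, 5]) [610.5  25.9] disc [614.4  63.7] -> red [647.6  82.2] blue [585.3  77.1]
punch 584.6 77.6 (side view reads y 2.6 low)
```

Blue reads (584.9, 77.2) against the punch at (584.6, 77.6). Release and re-measure.

```bash
python3 -m inch '0 0 0 0;0 0 0 0;0 0 0 0;0 0 0 0;0 0 0 0;0 0 0 0;0 0 0 0;0 0 0 0;0 0 0 0;0 0 0 0' 0.6; python3 meas.py; python3 -m inch '0 -1 0 0;0 -1.5 0 0;0 -1.5 0 0;0 -1.5 0 0;0 -1.5 0 0;0 -1.5 0 0;0 -1.5 0 0;0 -1.5 0 0;0 -1.5 0 0;0 0 0 0'; python3 -c "
from h import *
to([584.6,77.6,190],[.129,.992])"
```

```text
time: 20.52
eef_pos: [586.3, -147.5, 60.3]
orientation: [0.706, -0.706, 0.046, -0.046]
ft_force: [0.4, -0.8, -0.2]
opening: 34.5
p [ 586.3 -147.5   60.3] F [ 0.4 -0.8 -0.2] open 34.5 t 20.52 shift cm [-6.005e+01  3.000e-02  7.030e+00] roll -0.0 j6 -0.12
top red (np.int32(17), [341.9, 250.6], [340, 249, 5, 4]) [646.9  82.3] disc [613.7  63.8] -> red [646.9  82.3] blue [584.7  77.3]
top yellow (np.int32(21), [364.0, 265.0], [362, 263, 5, 5]) [610.5  25.9] disc [614.4  63.7] -> red [647.6  82.2] blue [585.3  77.1]
punch 584.6 77.6 (side view reads y 2.6 low)
time: 21.45
eef_pos: [588.3, -148.0, 194.4]
orientation: [-0.705, 0.706, -0.044, 0.048]
ft_force: [1.0, -0.4, 0.3]
opening: 34.3
p [ 588.3 -148.   194.4] F [ 1.  -0.4  0.3] open 34.3 t 21.45 shift cm [-3.29  0.4  22.32] roll -0.001 j6 -0.12
```

```bash
python3 -m inch '-0.31 0 2.23 0;-0.31 0 2.23 0;-0.31 0 2.23 0;-0.31 0 2.23 0;-0.31 0 2.23 0;-0.31 0 2.23 0;-0.31 0 2.23 0;-0.31 0 2.23 0;-0.31 0 2.23 0;-0.31 0 2.23 0' 1; python3 -m inch '0 0 0 0;0 0 0 0;0 0 0 0;0 0 0 0;0 0 0 0;0 0 0 0;0 0 0 0;0 0 0 0;0 0 0 0;0 0 0 0';python3 meas.py; python3 -c "
from h import *
to([584.6,77.6,154],[.129,.992])"
```

```text
time: 22.28
eef_pos: [583.9, 78.7, 189.9]
orientation: [-0.706, 0.706, -0.046, 0.046]
ft_force: [0.5, 0.1, -1.0]
opening: -0.1
time: 23.12
eef_pos: [584.4, 77.5, 190.3]
orientation: [0.706, -0.706, 0.046, -0.046]
ft_force: [-0.3, 1.0, -0.5]
opening: -0.1
p [584.4  77.5 190.3] F [-0.3  1.  -0.5] open -0.1 t 23.12 shift cm [-56.94  13.03 -15.27] roll -0.001 j6 0.26
top red (np.int32(8), [399.6, 268.5], [399, 267, 3, 5]) [602.1 -65.1] disc [568.9 -83.6] -> red [602.1 -65.1] blue [539.9 -70.2]
top red (np.int32(10), [398.7, 278.7], [398, 276, 3, 6]) [576.1 -62.8] disc [542.9 -81.3] -> red [576.1 -62.8] blue [513.9 -67.8]
side red (np.int32(20), [332.7, 268.1], [330, 267, 7, 4]) [646.7  80.2] disc [613.5  61.7] -> red [646.7  80.2] blue [584.5  75.2]
side blue (np.int32(18), [301.5, 273.0], [299, 272, 6, 3]) [584.8  75.1] disc [613.8  61.7] -> red [647.   80.2] blue [584.8  75.1]
side yellow (np.int32(27), [318.1, 287.7], [315, 286, 7, 5]) [609.8  24. ] disc [613.7  61.8] -> red [646.8  80.3] blue [584.6  75.3]
punch 584.6 77.6 (side view reads y 2.6 low)
p [584.4  77.6 190.3] F [-0.3  0.  -0. ] open -0.1 t 23.22 shift cm [0.02 3.63 0.  ] roll -0.001 j6 0.26
```

Blue is centred (both views within 0.5 mm). Press.

```bash
python3 -m inch '0 0.8 0 0;0 0.8 0 0;0 0.8 0 0;0 0.3 0 0;0 0.3 0 0;0 0.3 0 0;0 0.3 0 0;0 0.3 0 0;0 0.1 0 0;0 0 0 0'; python3 -m inch '0 0 0 0;0 0 0 0;0 0 0 0;0 0 0 0;0 -0.5 0 0;0 -0.8 0 0;0 -0.8 0 0;0 -0.8 0 0;0 -0.8 0 0;0 -0.3 0 0'; python3 -m inch '0.31 0 -2.23 0;0.31 0 -2.23 0;0.31 0 -2.23 0;0.31 0 -2.23 0;0.31 0 -2.23 0;0.31 0 -2.23 0;0.31 0 -2.23 0;0.31 0 -2.23 0;0.31 0 -2.23 0;0.31 0 -2.23 0' 0.6;python3 meas.py
```

```text
time: 24.05
eef_pos: [583.5, 77.6, 153.9]
orientation: [0.706, -0.706, 0.045, -0.046]
ft_force: [-9.1, -0.9, 21.7]
opening: -0.0
time: 24.88
eef_pos: [585.4, 77.8, 191.7]
orientation: [0.706, -0.705, 0.045, -0.047]
ft_force: [-0.4, -0.2, 0.4]
opening: 0.0
time: 25.72
eef_pos: [586.3, -148.6, 190.1]
orientation: [0.706, -0.706, 0.046, -0.046]
ft_force: [0.8, 0.2, -0.3]
opening: 34.1
p [ 586.3 -148.6  190.1] F [ 0.8  0.2 -0.3] open 34.1 t 25.72 shift cm [-60.06  13.02   7.15] roll -0.001 j6 -0.12
top red (np.int32(17), [341.9, 250.6], [340, 249, 5, 4]) [646.9  82.3] disc [613.7  63.8] -> red [646.9  82.3] blue [584.7  77.3]
top yellow (np.int32(21), [364.0, 265.0], [362, 263, 5, 5]) [610.5  25.9] disc [614.4  63.7] -> red [647.6  82.2] blue [585.3  77.1]
side red (np.int32(20), [332.7, 268.1], [330, 267, 7, 4]) [646.7  80.2] disc [613.5  61.7] -> red [646.7  80.2] blue [584.5  75.2]
side blue (np.int32(18), [301.5, 273.0], [299, 272, 6, 3]) [584.8  75.1] disc [613.8  61.7] -> red [647.   80.2] blue [584.8  75.1]
punch 584.6 77.6 (side view reads y 2.6 low)
```

```bash
python3 -m inch '0 1.4 0 0;0 1.4 0 0;0 1.4 0 0;0 1.4 0 0;0 1.4 0 0;0 1.4 0 0;0 1.4 0 0;0 1.4 0 0;0 1.3 0 0;0 0.5 0 0' && python3 -m inch '0 0 0 0;0 0 0 0;0 0 0 0;0 0 0 0;0 0 0 0;0 0 0 0;0 0 0 0;0 0 0 0;0 0 0 0;0 0 0 0' 1 60; python3 -m inch '0 0 -0.3 0;0 0 -0.5 0;0 0 -0.7 0;0 0 -0.8 0;0 0 -0.9 0;0 0 -0.9 0;0 0 -0.9 0;0 0 -0.9 0;0 0 -0.6 0;0 0 -0.4 0'; python3 -c "
from h import *
to([576.5,-222.4,60],[.129,.992]); s=snap('top'); print('socket',onz(s,(491,309),30))"
```

```text
time: 26.65
eef_pos: [585.0, -146.4, 58.2]
orientation: [0.706, -0.705, 0.047, -0.044]
ft_force: [-0.0, -0.3, -0.8]
opening: 34.1
time: 27.48
eef_pos: [586.3, -147.3, 60.6]
orientation: [0.706, -0.706, 0.046, -0.046]
ft_force: [-0.7, 0.3, -0.4]
opening: 8.7
time: 28.32
eef_pos: [577.5, -216.0, 60.5]
orientation: [0.706, -0.705, 0.046, -0.046]
ft_force: [-0.9, 4.7, 0.3]
opening: 8.7
p [ 577.5 -216.    60.5] F [-0.9  4.7  0.3] open 8.7 t 28.32 shift cm [-0.01  0.05 -0.65] roll -0.001 j6 -0.23
socket [ 498.00481052 -309.12853423   30.        ]
```

```bash
python3 -m inch '0 0 -0.2 0;0 0 -0.2 0;0 0 -0.1 0;0 0 -0.1 0;0 0 -0.1 0;0 0 -0.1 0;0 0 0 0;0 0 0 0;0 0 0 0;0 0 0 0';  python3 meas.py|grep -v 'top red'
```

```text
time: 29.2
eef_pos: [576.4, -223.7, 60.4]
orientation: [0.706, -0.706, 0.046, -0.046]
ft_force: [0.2, 4.8, 3.1]
opening: 8.2
p [ 576.4 -223.7   60.4] F [0.2 4.8 3.1] open 8.2 t 29.2 shift cm [-6.005e+01  3.000e-02  1.473e+01] roll -0.0 j6 -0.24
top blue (np.int32(17), [373.6, 279.1], [372, 277, 4, 5]) [574.8   1.4] disc [603.8 -12.1] -> red [637.    6.4] blue [574.8   1.4]
top yellow (np.int32(21), [393.8, 269.1], [392, 267, 5, 5]) [600.5 -50.2] disc [604.3 -12.4] -> red [637.5   6.1] blue [575.3   1. ]
punch 584.6 77.6 (side view reads y 2.6 low)
```

```bash
python3 -m inch '0 0 -0.1 0;0 0 -0.1 0;0 0 0 0;0 0 0 0;0 0 0 0;0 0 0 0;0 0 0 0;0 0 0 0;0 0 0 0;0 0 0 0'
```

```text
time: 30.13
eef_pos: [576.4, -223.8, 60.4]
orientation: [0.707, -0.704, 0.045, -0.046]
ft_force: [0.6, 9.9, 4.4]
opening: 8.1
```

```bash
python3 -m inch '0 0 -0.1 0;0 0 -0.1 0;0 0 0 0;0 0 0 0;0 0 0 0;0 0 0 0;0 0 0 0;0 0 0 0;0 0 0 0;0 0 0 0'; python3 -m inch '0 0 0 0;0 0 0 0;0 0 0 0;0 0 0 0;0 0 0 0;0 0 0 0;0 0 0 0;0 0 0 0;0 0 0 0;0 0 0 0' 0.6; python3 meas.py|grep -v 'top red'
```

```text
time: 30.97
eef_pos: [576.4, -223.8, 60.4]
orientation: [0.708, -0.703, 0.045, -0.045]
ft_force: [0.8, 14.7, 4.7]
opening: 8.6
time: 31.8
eef_pos: [575.7, -227.9, 60.3]
orientation: [-0.706, 0.706, -0.046, 0.046]
ft_force: [-0.0, -0.1, 0.2]
opening: 34.2
p [ 575.7 -227.9   60.3] F [-0.  -0.1  0.2] open 34.2 t 31.8 shift cm [-6.004e+01  3.000e-02  1.514e+01] roll -0.001 j6 -0.25
top blue (np.int32(17), [373.6, 279.1], [372, 277, 4, 5]) [574.8   1.4] disc [603.8 -12.1] -> red [637.    6.4] blue [574.8   1.4]
top yellow (np.int32(20), [393.8, 269.2], [392, 267, 5, 5]) [600.2 -50.2] disc [604.1 -12.4] -> red [637.3   6.1] blue [575.1   1. ]
punch 584.6 77.6 (side view reads y 2.6 low)
```

```bash
python3 -m inch '0 0 -0.3 0;0 0 -0.3 0;0 0 -0.2 0;0 0 -0.2 0;0 0 -0.1 0;0 0 -0.1 0;0 0 -0.1 0;0 0 0 0;0 0 0 0;0 0 0 0';python3 -c "
from h import *
to([576.4,-223.8,60],[.129,.992])"
```

```text
time: 32.73
eef_pos: [574.8, -235.8, 60.1]
orientation: [0.709, -0.702, 0.045, -0.045]
ft_force: [2.9, 13.2, 0.9]
opening: 34.2
p [ 574.8 -235.8   60.1] F [ 2.9 13.2  0.9] open 34.2 t 32.73 shift cm [0.01 0.02 1.21] roll 0.002 j6 -0.27
```

```bash
python3 -m inch '0 0 0.4 0;0 0 0.4 0;0 0 0.4 0;0 0 0.2 0;0 0 0 0;0 -0.5 0 0;0 -1 0 0;0 -1.5 0 0;0 -2 0 0;0 -2 0 0' && python3 -m inch '0 -2 0 0;0 -2 0 0;0 -2 0 0;-2 0 0 0;-3 0 0 0;-3 0 0 0;-3 0 0 0;-3 0 0 0;-2 0 0 0;0 0 0 0' && python3 -m inch '-2 0 0 0;-2 0 0 0;0 0 0 0;0 0 0 0;0 0 0 0;0 0 0 0;0 0 0 0;0 0 0 0;0 0 0 0;0 0 0 0'; python3 meas.py|grep -v 'top red'; python3 -c "
from h import *
s=snap('top'); a=s['frame'][200:360,200:520]; t=snap('side'); b=t['frame'][150:480,200:440]
cv2.imwrite('pics/end.png',np.hstack([cv2.resize(a,(460,230)),cv2.resize(b,(320,440))[:230] if 0 else cv2.resize(b,(167,230))]))
print(tool()[2]['ft_force'])"
```

```text
time: 33.57
eef_pos: [575.7, -227.1, 131.7]
orientation: [-0.706, 0.706, -0.046, 0.046]
ft_force: [0.1, 0.4, 0.3]
opening: 34.1
time: 34.4
eef_pos: [412.6, -205.2, 191.2]
orientation: [0.706, -0.705, 0.047, -0.046]
ft_force: [0.1, 0.2, -0.4]
opening: 34.2
time: 35.23
eef_pos: [377.8, -200.9, 190.2]
orientation: [0.706, -0.706, 0.046, -0.046]
ft_force: [0.3, -0.9, 0.2]
opening: 34.3
p [ 377.8 -200.9  190.2] F [ 0.3 -0.9  0.2] open 34.3 t 35.23 shift cm [-40.06  13.03  15.04] roll -0.0 j6 -0.36
top blue (np.int32(18), [373.7, 279.0], [372, 277, 4, 5]) [575.    1.1] disc [604.1 -12.3] -> red [637.2   6.2] blue [575.    1.1]
top yellow (np.int32(21), [393.8, 269.1], [392, 267, 5, 5]) [600.5 -50.2] disc [604.3 -12.4] -> red [637.5   6.1] blue [575.3   1. ]
side red (np.int32(24), [334.0, 292.5], [331, 291, 7, 4]) [636.7   4.6] disc [603.5 -13.9] -> red [636.7   4.6] blue [ 5.744e+02 -4.000e-01]
side blue (np.int32(26), [301.0, 297.9], [298, 296, 7, 5]) [ 5.746e+02 -4.000e-01] disc [603.6 -13.9] -> red [636.8   4.6] blue [ 5.746e+02 -4.000e-01]
side yellow (np.int32(31), [318.8, 314.2], [315, 312, 8, 5]) [600.1 -51.3] disc [604.  -13.5] -> red [637.2   5.1] blue [574.9  -0. ]
punch 584.6 77.6 (side view reads y 2.6 low)
[0.39040858 0.06053053 0.94977257]
```

View pics/end.png

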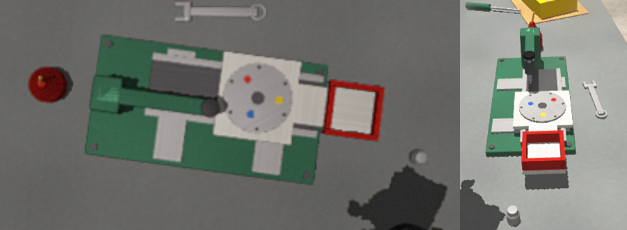

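```bash
python3 -c "
from workcell import env
print(env.job_done())"
```

```text
the job is handed in; nothing more can be done
None
```

The disc is centre-marked at the red dot and then at the blue dot. The carrier is home against its end stop and the job is handed in at about 35 s.

- **How:** I moved the carrier by pinching the outer wall of the red frame. At each dot I let go before pressing the cap with shut fingers.
- **Punch:** both presses ended at a hard stop, with the tool at z = 153.9 mm and about 21 N. I retracted each time so the spring could return it. I did not measure the return directly.
- **Centring:** the punch was at (584.6, 77.6).

| Dot | Top view | Side view, after 2.6 mm y correction |
|---|---|---|
| Red | (583.7, 77.9) | (584.0, 79.2) |
| Blue | (585.0, 77.2) | (584.7, 77.8) |

- **Home:** I pushed against the stop twice, at 13 to 15 N. After I let go the camera readings stayed the same, and the arm finished clear of everything with the wrench, oil can and socket not touched.
- **Disagreement:** the cameras put the carrier at about −86.6 mm, while the stop is at −85 mm. My punch position may therefore be off by about 1.5 mm in y. The red mark could then be 2 to 3 mm off centre, still well inside the 14 mm dot.

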